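# Clock two connectors in the keying fixture and lock them

### The job

Load the two-place connector fixture for tightening the gland nuts: stand the connector from the desk in the empty nest and turn the one already in its nest, so that the slot of each faces the brass tongue of the key bar in front of it. Then push the key bar (the one with the red handle) fully home, so that both tongues lock in the slots, and leave both connectors standing upright in their nests. Do not knock a connector over, and leave the side cutter, caliper and marker where they lie.

Things in the scene. Friction and masses are not known exactly. Their poses are not given: they have to be found in the camera images.
- fixture: Fixture fixed to the desk: grey aluminium plate 190 (x) by 250 (y) by 10 mm, two blue vee nests at its far side, steel key bar across its near side. Origin: middle of the plate's underside; x points from key bar to nests, y left, z up. Each nest is a 90 degree vee open to -x, top 50 mm over the desk; its faces touch a seated connector 45 degrees either side of its far side.
- nest_left (a point): Left nest, empty at the start: point on the plate's top (10 mm over the desk) where the middle of a connector's underside lies when it stands right in the vee; 35 mm to +x and 60 mm to +y of the fixture's origin. Axes as the fixture.
- nest_right (a point): The same for the right nest, 35 mm towards +x and 60 mm to -y of the fixture's origin. The second connector stands in this nest at the start, within 6 mm of this point and turned wrongly.
- mark_left (a point): Point 30 mm from nest_left towards the key bar, 42 mm over the desk: the mouth of the left connector's slot lies here when the slot faces its tongue. The brass tongue (11 mm wide, tapered to a 4 mm nose, 34 to 48 mm over the desk, in line with the nest; white line on the bar above it) has its nose 22 mm from here with the bar drawn back.
- mark_right (a point): The same for the right nest and tongue.
- bar (a joint): Slide of the key bar towards the nests (fixture +x), m: 0 drawn back, 0.030 fully home on its stops; starts at 0 to 0.006. Stiff (about 3 N), stays where left. Bar 166 mm wide, top 53 mm over the desk. Home, its two tongues reach 8 mm into the slots; a slot more than about 7 degrees off can block it, 6 to 10 mm short of home.
- bar_handle (a point): Centre of the key bar's red handle; moves with the bar. Handle 66 mm long along the fixture's y, 18 mm thick along x, 22 mm high (69 to 91 mm over the desk), on two short posts, midway between the tongues. Axes as the fixture; with the bar drawn back it lies 52 mm to -x of the fixture's origin, 80 mm over the desk.
- plug_a: Round connector standing upright on the desk, left of the fixture: 103 mm tall, 0.24 kg. Grey metal shell of 60 mm diameter up to 44 mm, black knurled gland nut of 40 mm diameter from 48 to 84 mm above the underside (grip here, at any yaw), black crown, small red dust plug on top. Origin: middle of its underside; z up its axis; the slot faces its own -x.
- plug_b: The same kind of connector with a yellow dust plug; it stands in the right nest at the start, its slot turned away from the tongue by 40 to 180 degrees either way. Origin and axes as plug_a.
- plug_a_slot (a point): Mouth of plug_a's slot: 30 mm from its axis towards its own -x, 32 mm above its underside. The slot runs upright in the shell's collar (20 to 44 mm above the underside, open at the top), 14 mm wide, 9 mm deep, dark at its floor; a white line up the black nut stands over it.
- plug_b_slot (a point): The same point of plug_b.
- case_corner (a point): Near right corner, on the desk, of the black instrument case that is fixed at the back left, in the way of the arm: from here it stretches 0.50 m to the left (robot +y) and 0.36 m back (+x). Its body is 0.24 m high, with a microscope, a guard and a raised lid higher still. Keep the arm clear of it. Axes as the robot base.
- side_cutter: Side cutter with red grips, 52x96x13 mm, lying on the desk at the left; leave it. Origin: middle of its underside.
- caliper: Digital caliper, 71x236x15 mm, lying on the desk right of the fixture; leave it. Origin: middle of its underside.
- marker: White marker with a black cap, 135 mm long, 17 mm thick, lying on the desk at the near right; leave it. Origin: middle of its underside.
Mind the look-alikes: they are no part of the job. What is shaped like the plug_a but blue or orange is not meant.

How it is judged:
By the outcome, as a careful person would: the job done as asked, in the order asked, and still so for the second after the job is handed in, with the robot touching nothing.
It also fails if it takes over 72 s, if anything falls off the work surface, if the arm or the gripper's body presses on something with over 40 N, if the wrist force passes 120 N, or if a joint passes its speed limit or range.

### The arm

A 7-joint arm with a two-finger parallel gripper is mounted at the origin on a cart in front of the work surface, level with it; the furniture and walls round the work are solid. World frame = base frame: x ahead of the robot, y to its left, z up, the work surface at z = 0. Lengths are in m, angles in rad, forces in N, time in s.
With the tool pointing down it reaches from about 0.35 to 0.775 m from the base axis. Payload 3.1 kg.
Tool frame: the origin (TCP) lies midway between the tips of the shut fingers; the grasp point (between the pads) lies 19 mm behind it; z points along the fingers, y is the line along which they close (so a half turn about z gives the same grasp; the last joint's range is limited). The gripper opens to 85 mm and grips with 20 to 120 N. Pads are 22 mm wide; open, the fingers measure 114 mm over their backs; the gripper's body (76 mm by 85 mm) begins 54 mm behind the grasp point. The pads swing forward as they close: fully open they stand 13 mm farther back than shut.
Start: joints at [-1.184, 0.311, 0.014, 1.512, -0.004, 1.319, -0.027], TCP at [0.229, 0.5, 0.231] pointing down, gripper open.
Joint ranges: [-2.7, 2.7], [-0.3, 1.91], [-1.27, 1.3], [0.12, 2.57], [-1.44, 4.58], [0.2, 2.03], [-3.05, 3.05]. Speed limits (rad/s): [2.79, 2.79, 3.14, 3.14, 3.14, 3.14, 3.14].

### API

Orientations are given as a rotation vector (axis times angle).
In Python, from plant import env gives the robot as it stands.
- The arm moves only by the tool move_arm, never from a script. Its argument "increments" is a list of rows, each a list of 5 numbers: the opening, from -1 (shut) to 1 (fully open), then the shift along the world's x, y, z scaled (see below), then the turn about the world's z scaled (see below). In form: [[gripper, x, y, z, yaw], ...]. A call has 1 to 20 rows; each row shifts and turns the commanded pose from where the row before left it; what a row does not reach is not made up. The controller multiplies each number of a shift by 0.25 m and each number of a turn by 90 degrees. A row lasts 1/8 s, in which the tool goes at most 62.5 mm and 10.7 degrees, less where a joint would pass 70% of its speed; a pose out of reach is approached as far as the arm can. A call with a number of a shift or a turn outside -1 to 1 is refused whole. A call with a gripper value outside its range is refused whole. The fingers move at their own pace and stop on an object; the grip force is fixed at half the most. Time passes only in rows, so rows that do not move let the fingers close. It gives the time, the measured TCP pose, the force, the opening and the grip force at its end, in the units of the state.
- env.get_state(): the state, without advancing time (a new reading comes with each control period).
- env.camera(name): name is "scene" or "side" or "wrist"; returns a dict with "image" (400x640x3 uint8, red, green, blue), "range_z" (400x640 float32, m along the optical axis (not along the pixel's ray), 0 where there is no reading), "fx", "fy", "cx", "cy" (pixels), "k1" (the pictures are not rectified: a ray, as slopes to the right and down, at radius r is drawn at 1 + k1 r^2 times it, then the intrinsics apply), "origin" and "attitude" of the camera in the world. Camera axes: x right, y up, looking along -z (the intrinsics and any distortion apply to the point x, -y, -z); pixel columns grow to the right and rows downward; lengths in m; the calibration is good to about 2 mm. A picture is of the moment at which its call begins.
- env.sign_off(): hands the job in; it is judged then, once.
Trained networks look in a picture, given as the dict that the camera call returned (one of the last four; its "shot" number tells which), for a name from the list of things; names that differ only in an ending like _2 or _b are one class to them, and where a whole thing is asked for, a point or a joint stands for the part that bears it (a point fixed in the world has none). Each returns a list of dicts, best first, with "conf" (0 to 1); they miss things now and then, are a little off and sometimes report something else, mostly with a low value. They report only what shows in the picture. A call takes as long as a camera call. They do not tell look-alikes from the thing itself.
- env.silhouettes(picture, target): "region" (400x640 bool, what is visible of it) and "rect" ([centre column, centre row, width, height] in pixels, round what is visible of it).
The state is a dict: "t": time; "joints": joint angles; "qd": joint speeds; "joint_torque": joint torques, N m; "ee_pos": TCP position; "tool_rot": TCP orientation; "wrist_force": force on the tool from outside, world axes, zero at the start; "torque": the same for the moment, N m; "width": finger opening in m; "grip_force": force on a finger pad.
Only numpy, scipy, OpenCV 4.12 (cv2) and the standard library are available. Lean on these libraries where they do the work, as an engineer would, in place of code of your own. Each camera call takes 0.05 s, during which the arm holds its last target. There are 200 camera calls.

## Working session

There is one attempt and no reset: what is moved stays moved. The work goes in short steps, Python scripts to look and compute and a tool call to move; the robot and the scene stay as the last step left them, time stands still between calls to the robot, and variables do not carry over. Pictures are saved under pics/ and viewed, at most 10 in all, crops included, and the job is handed in when it is done.

Besides the shell and the picture viewer there is one more tool, called after ">>>" by a JSON object that holds its "fn" and its "kwargs", one argument or row to a line. move_arm: Moves the arm, as the interface text tells. Its arguments: {"type":"object","properties":{"increments":{"type":"array","items":{"type":"array","items":{"type":"number"}}}},"required":["increments"]}

```bash
ls; mkdir -p pics; cat > h.py <<'E'
import numpy as np, cv2
from plant import env
from scipy.spatial.transform import Rotation as R
def rot(c):
    a=np.array(c["attitude"],float)
    return a if a.shape==(3,3) else (R.from_rotvec(a).as_matrix() if a.size==3 else R.from_quat(a).as_matrix())
def pts(c,u,v,z=None):
    "pixels -> world by range_z, or on plane z"
    K=np.array([[c["fx"],0,c["cx"]],[0,c["fy"],c["cy"]],[0,0,1]],float)
    uv=np.stack([np.atleast_1d(u),np.atleast_1d(v)],-1).astype(float)
    s=cv2.undistortPoints(uv[:,None],K,np.array([c["k1"],0,0,0.]))[:,0]
    d=np.c_[s[:,0],-s[:,1],-np.ones(len(s))]@rot(c).T
    o=np.array(c["origin"])
    if z is None:
        r=c["range_z"][np.atleast_1d(v).astype(int),np.atleast_1d(u).astype(int)]
        return o+d*r[:,None]
    return o+d*((z-o[2])/d[:,2])[:,None]
def proj(c,P):
    q=(np.atleast_2d(P)-np.array(c["origin"]))@rot(c)
    s=np.c_[q[:,0]/-q[:,2],-q[:,1]/-q[:,2]]
    s=s*(1+c["k1"]*(s**2).sum(1))[:,None]
    return np.c_[s[:,0]*c["fx"]+c["cx"],s[:,1]*c["fy"]+c["cy"]]
def save(n,im): cv2.imwrite("pics/"+n,cv2.cvtColor(im,cv2.COLOR_RGB2BGR))
E
python3 - <<'E'
from h import *
s=env.get_state(); print({k:np.round(v,3) for k,v in s.items()})
for n in ["scene","side"]:
    c=env.camera(n); save(n+"0.png",c["image"]); print(n,c["origin"],c["attitude"],c["fx"],c["k1"])
    for t in ["plug_a","plug_a_slot","bar_handle","fixture","side_cutter","caliper"]:
        for d in env.silhouettes(c,t): 
            v,u=np.nonzero(d["region"]); P=pts(c,u,v); ok=c["range_z"][v,u]>0
            print(t,round(d["conf"],2),np.round(d["rect"]),np.round(np.median(P[ok],0),3),P[ok][:,2].max().round(3))
E
```

```text
pics
{'t': np.float64(0.0), 'joints': array([-1.184,  0.312,  0.014,  1.513, -0.004,  1.319, -0.027]), 'qd': array([ 0.002, -0.001, -0.001,  0.001,  0.001,  0.001, -0.001]), 'joint_torque': array([ 0.0000e+00, -3.7990e+01,  1.4600e-01, -2.3059e+01,  1.2000e-02,
        1.4000e-02, -0.0000e+00]), 'ee_pos': array([0.228, 0.5  , 0.23 ]), 'tool_rot': array([-0.668, -3.069,  0.004]), 'wrist_force': array([-1.133,  0.122, -0.257]), 'torque': array([-0.032,  0.014,  0.005]), 'grip_force': np.float64(0.0), 'width': np.float64(0.086)}
scene [-0.24096224 -0.61743755  0.62609881] [ 1.00110602 -0.49072157 -0.76649626] 398.7229793617563 -0.10316116121775211
plug_a 0.94 [243. 211.  24.  36.] [0.397 0.2   0.044] 0.106
plug_a 0.93 [292. 237.  23.  40.] [ 0.384 -0.024  0.045] 0.106
plug_a 0.77 [386. 221.  22.  34.] [ 0.593 -0.171  0.06 ] 0.114
plug_a 0.68 [318. 197.  18.  35.] [0.607 0.081 0.045] 0.107
plug_a 0.63 [217. 201.  20.  33.] [0.386 0.303 0.045] 0.103
plug_a 0.56 [265. 228.  26.  38.] [0.383 0.074 0.045] 0.105
plug_a_slot 0.91 [217. 197.  16.  33.] [0.388 0.303 0.045] 0.103
plug_a_slot 0.71
[... 1007 characters left out ...]
338. 231.  23.  40.] [0.382 0.101 0.046] 0.106
plug_a_slot 0.84 [365. 221.  26.  38.] [0.382 0.004 0.046] 0.106
plug_a_slot 0.66 [347. 199.  94.  46.] [ 0.532 -0.064  0.032] 0.106
plug_a_slot 0.65 [298. 245.  27.  42.] [0.394 0.226 0.046] 0.107
plug_a_slot 0.57 [290. 202.  19.  37.] [0.606 0.106 0.046] 0.106
plug_a_slot 0.56 [264. 266.  24.  52.] [0.382 0.33  0.045] 0.106
bar_handle 0.87 [360. 200.  52.  41.] [ 0.514 -0.098  0.044] 0.105
bar_handle 0.29 [432. 201.  36.  12.] [ 0.422 -0.341  0.012] 0.021
fixture 0.76 [346. 202.  96.  42.] [ 0.534 -0.062  0.032] 0.095
side_cutter 0.52 [219. 287.  23.  25.] [0.43  0.413 0.011] 0.015
caliper 0.81 [396. 180.  48.  18.] [ 0.573 -0.361  0.011] 0.02
```

```bash
python3 - <<'E'
import cv2,numpy as np
a=cv2.imread("pics/scene0.png")[165:290,190:470]; b=cv2.imread("pics/side0.png")[150:300,200:460]
a=cv2.resize(a,(660,295),interpolation=2); b=cv2.resize(b,(520,300),interpolation=2)
b=cv2.copyMakeBorder(b,0,0,0,140,0); cv2.imwrite("pics/both.png",np.vstack([a,b]))
E
```

```text
(no output)
```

View pics/both.png

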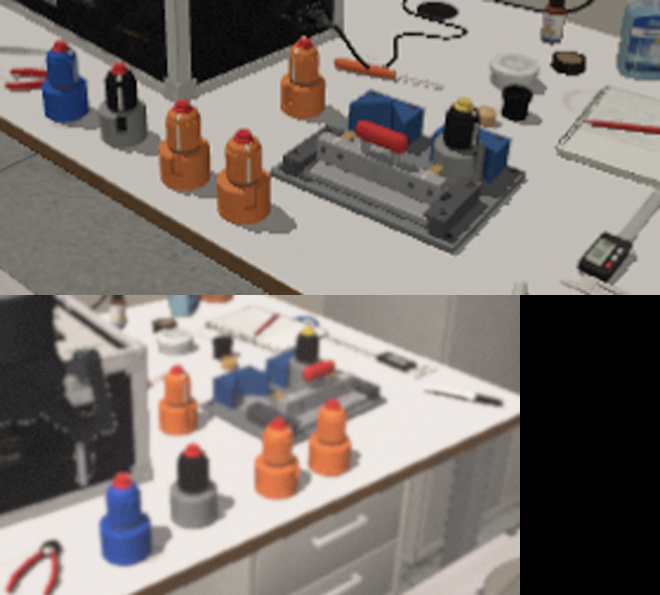

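Candidates (scene view): blue (217,201), grey/black with red plug (243,211), orange (265,228), (292,237), (318,197); yellow-plug one (386,221) is plug_b. The grey-shell one at (243,211) scene / (298,244) side, is plug_a. Its dark slot shows toward the scene camera, and the crop confirms it.

```bash
python3 - <<'E'
from h import *
s=env.get_state(); M=R.from_rotvec(s["tool_rot"]).as_matrix(); print("tool",M.round(3).tolist())
w=env.camera("wrist"); A=rot(w)
print("wrist off in tool",(M.T@(np.array(w["origin"])-s["ee_pos"])).round(3),(M.T@A).round(2).tolist(),w["fx"],w["k1"])
for n in ["scene","side"]:
    c=env.camera(n); h=cv2.cvtColor(c["image"],cv2.COLOR_RGB2HSV).astype(int)
    v,u=np.nonzero(c["range_z"]>0); P=pts(c,u,v); H=h[v,u]
    def rep(name,m):
        Q=P[m]; print(n,name,len(Q),np.round(np.r_[Q.mean(0),Q.min(0),Q.max(0)],3) if len(Q) else "")
        return Q
    red=((H[:,0]<8)|(H[:,0]>172))&(H[:,1]>140)&(H[:,2]>80)
    b=lambda x0,x1,y0,y1:(P[:,0]>x0)&(P[:,0]<x1)&(P[:,1]>y0)&(P[:,1]<y1)
    rep("dust a",red&b(.36,.44,.17,.25)&(P[:,2]>.08))
    Q=rep("nut a",b(.36,.44,.17,.25)&(P[:,2]>.055)&(P[:,2]<.08))
    Q=rep("handle",red&b(.4,.6,-.25,.05)&(P[:,2]>.05))
    d=Q[:,:2]-Q[:,:2].mean(0); e=np.linalg.svd(d,full_matrices=False)[2][0]; print("dir",e,np.ptp(d@e))
    rep("dust b",(H[:,0]>18)&(H[:,0]<35)&(H[:,1]>140)&b(.5,.7,-.25,-.05)&(P[:,2]>.09))
    rep("nut b",b(.5,.7,-.25,-.05)&(P[:,2]>.095)&(P[:,2]<.11))
    rep("nest",(H[:,0]>100)&(H[:,0]<125)&(H[:,1]>120)&b(.5,.75,-.3,.06)&(P[:,2]>.02)&(P[:,2]<.06))
    rep("case",b(.3,1.,.05,.6)&(P[:,2]>.12)&(P[:,2]<.22))
E
```

```text
tool [[-0.91, 0.416, 0.0], [0.416, 0.91, 0.0], [-0.0, 0.0, -1.0]]
wrist off in tool [ 0.071  0.001 -0.141] [[0.0, 0.96, 0.28], [1.0, -0.0, -0.0], [-0.0, 0.28, -0.96]] 305.3072570714835 -0.025425264483409794
scene dust a 27 [0.406 0.209 0.099 0.398 0.203 0.093 0.417 0.217 0.104]
scene nut a 105 [0.4   0.203 0.068 0.388 0.192 0.055 0.422 0.228 0.08 ]
scene handle 182 [ 0.516 -0.109  0.085  0.401 -0.138  0.071  0.529 -0.02   0.096]
dir [ 0.40886279 -0.91259587] 0.15873116293687103
scene dust b 32 [ 0.601 -0.163  0.109  0.593 -0.171  0.103  0.609 -0.154  0.115]
scene nut b 86 [ 0.599 -0.164  0.102  0.587 -0.179  0.095  0.622 -0.143  0.109]
scene nest 473 [ 0.631 -0.087  0.041  0.603 -0.202  0.02   0.666  0.003  0.055]
scene case 5915 [0.644 0.31  0.179 0.498 0.179 0.12  0.927 0.6   0.22 ]
side dust a 33 [0.403 0.219 0.1   0.396 0.213 0.095 0.411 0.227 0.106]
side nut a 146 [0.397 0.223 0.068 0.387 0.2   0.055 0.42  0.236 0.08 ]
side handle 80 [ 0.514 -0.094  0.086  0.402 -0.126  0.076  0.524 -0.001  0.097]
dir [-0.45965943  0.88809527] 0.1644489454689008
side dust b 7 [ 0.6   -0.154  0.109  0.597 -0.159  0.106  0.604 -0.146  0.113]
side nut b 59 [ 0.599 -0.152  0.102  0.587 -0.175  0.095  0.619 -0.138  0.11 ]
side nest 37 [ 0.63  -0.074  0.05   0.613 -0.139  0.023  0.646  0.003  0.054]
side case 5299 [0.587 0.427 0.175 0.499 0.189 0.12  0.93  0.6   0.22 ]
```

>>> {"fn": "move_arm", "kwargs": {
  "increments": [
    [1,0.08,-0.143,0.01,0.104],
    [1,0.08,-0.143,0.01,0.104],
    [1,0.08,-0.143,0.01,0.104],
    [1,0.08,-0.143,0.01,0.104],
    [1,0.08,-0.143,0.01,0.104],
    [1,0.08,-0.143,0.01,0.104],
    [1,0.08,-0.143,0.01,0.104],
    [1,0.08,-0.143,0.01,0.104],
    [1,0,0,0,0]
  ]
}}

```text
t: 1.98
ee_pos: [0.3908, 0.2105, 0.2518]
tool_rot: [-1.324, 2.848, -0.002]
wrist_force: [-0.5, -0.0, 0.7]
width: 0.0853
grip_force: 0.0
```

```bash
python3 - <<'E'
from h import *
s=env.get_state(); M=R.from_rotvec(s["tool_rot"]).as_matrix(); print(s["ee_pos"],np.degrees(np.arctan2(M[1,0],M[0,0])),s["joints"].round(2) if hasattr(s["joints"],'round') else s["joints"])
w=env.camera("wrist"); save("w1.png",w["image"]); np.savez("w1.npz",**{k:v for k,v in w.items()})
h=cv2.cvtColor(w["image"],cv2.COLOR_RGB2HSV).astype(int); v,u=np.nonzero(w["range_z"]>0); P=pts(w,u,v); H=h[v,u]
print(w["origin"])
red=((H[:,0]<8)|(H[:,0]>172))&(H[:,1]>140)&(P[:,2]>.09)&(np.hypot(P[:,0]-.405,P[:,1]-.214)<.03)
print("dust",P[red].mean(0),P[red].max(0),P[red].min(0))
m=(np.hypot(P[:,0]-.405,P[:,1]-.214)<.045)&(abs(P[:,2]-.044)<.003); print("collar",P[m].mean(0),P[m].min(0),P[m].max(0))
E
```

```text
[0.39079929 0.21054395 0.25180324] -130.13552170716767 [-0.65  0.08  0.13  1.75 -0.01  1.32  1.92]
[0.34479556 0.15775525 0.39307226]
dust [0.40784447 0.21503903 0.09864719] [0.42028672 0.22807314 0.10389641] [0.39737692 0.2040822  0.09137492]
collar [0.40159547 0.20980207 0.04268825] [0.37940186 0.18636345 0.04101341] [0.43864629 0.24571068 0.04483364]
```

View pics/w1.png

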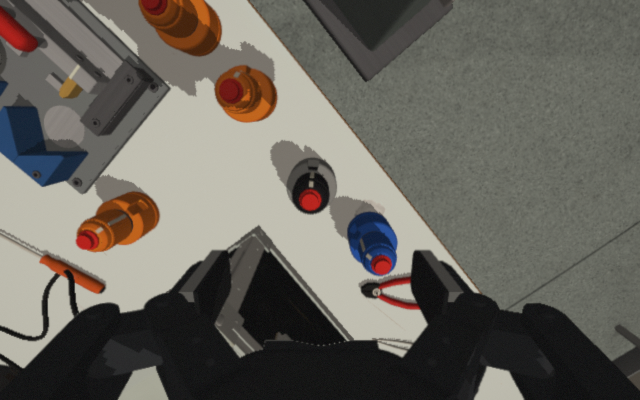

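The view shows plug_a at (311,190) with its dark slot at (313,167) and white line at (311,184). The blue look-alike is at (372,245), and the empty left nest is at (40,140).

```bash
cat >> h.py <<'E'
def ring(c,C,z,r,zb=None):
    "brightness against world angle on a ring about C at height z"
    a=np.radians(np.arange(0,360,2)); P=np.c_[C[0]+r*np.cos(a),C[1]+r*np.sin(a),np.full(len(a),z)]
    g=cv2.cvtColor(c["image"],cv2.COLOR_RGB2GRAY).astype(np.float32); q=proj(c,P).astype(np.float32)
    return cv2.remap(g,q[:,:1],q[:,1:],1)[:,0]
def axis(c,C0,base=0.,rad=.0,it=4):
    "axis xy from shell-top ring points: circle fit on outer wall points"
    from scipy.optimize import least_squares
    v,u=np.nonzero(c["range_z"]>0); P=pts(c,u,v)
    d=np.hypot(*(P[:,:2]-C0).T); z=P[:,2]-base
    w=P[(d<.04)&(d>.022)&(z>.012)&(z<.038)]; n=P[(d<.026)&(z>.053)&(z<.08)]
    f=lambda p:np.r_[np.hypot(*(w[:,:2]-p).T)-.030,np.hypot(*(n[:,:2]-p).T)-.020]
    s=least_squares(f,C0,loss="soft_l1",f_scale=.002); return s.x,len(w),len(n),np.sqrt((f(s.x)**2).mean())
E
python3 - <<'E'
from h import *
d=np.load("w1.npz",allow_pickle=True); w={k:(d[k] if d[k].ndim else d[k].item()) for k in d}
C=axis(w,np.array([.408,.215])); print(C); C=C[0]
for z,r in [(.044,.026),(.040,.0295),(.06,.0205),(.075,.0205)]:
    g=ring(w,C,z,r); print(z,r,[(i*2,int(g[i])) for i in range(90,161,2)])
# left nest / fixture bits
im=cv2.resize(w["image"][0:200,0:200],(600,600),interpolation=2)
E
```

```text
(array([0.40946108, 0.21636089]), 164, 162, np.float64(0.0015107859654394933))
0.044 0.026 [(180, 118), (184, 118), (188, 118), (192, 119), (196, 118), (200, 119), (204, 118), (208, 117), (212, 92), (216, 36), (220, 35), (224, 41), (228, 39), (232, 38), (236, 39), (240, 62), (244, 72), (248, 72), (252, 71), (256, 72), (260, 71), (264, 72), (268, 73), (272, 72), (276, 71), (280, 71), (284, 72), (288, 72), (292, 71), (296, 72), (300, 72), (304, 72), (308, 72), (312, 71), (316, 70), (320, 73)]
0.04 0.0295 [(180, 96), (184, 95), (188, 95), (192, 94), (196, 97), (200, 97), (204, 95), (208, 94), (212, 86), (216, 73), (220, 71), (224, 73), (228, 72), (232, 72), (236, 70), (240, 62), (244, 66), (248, 67), (252, 66), (256, 65), (260, 64), (264, 66), (268, 63), (272, 64), (276, 65), (280, 67), (284, 72), (288, 77), (292, 76), (296, 80), (300, 82), (304, 80), (308, 81), (312, 83), (316, 88), (320, 116)]
0.06 0.0205 [(180, 29), (184, 23), (188, 18), (192, 17), (196, 15), (200, 16), (204, 15), (208, 14), (212, 16), (216, 20), (220, 53), (224, 78), (228, 76), (232, 50), (236, 23), (240, 16), (244, 15), (248, 16), (252, 17), (256, 19), (260, 22), (264, 22), (268, 25), (272, 25), (276, 30), (280, 38), (284, 43), (288, 44), (292, 51), (296, 51), (300, 48), (304, 46), (308, 46), (312, 39), (316, 34), (320, 33)]
0.075 0.0205 [(180, 16), (184, 18), (188, 17), (192, 15), (196, 17), (200, 16), (204, 14), (208, 14), (212, 18), (216, 23), (220, 64), (224, 86), (228, 80), (232, 51), (236, 16), (240, 15), (244, 13), (248, 17), (252, 14), (256, 16), (260, 15), (264, 17), (268, 16), (272, 20), (276, 22), (280, 29), (284, 37), (288, 41), (292, 45), (296, 50), (300, 52), (304, 48), (308, 56), (312, 64), (316, 75), (320, 83)]
```

>>> {"fn": "move_arm", "kwargs": {
  "increments": [
    [1,0.072,0.022,-0.1,0],
    [1,0,0,-0.16,0],
    [1,0,0,-0.2,0],
    [1,0,0,-0.2,0],
    [1,0,0,-0.1,0],
    [1,0,0,-0.047,0],
    [1,0,0,0,0],
    [-1,0,0,0,0],
    [-1,0,0,0,0],
    [-1,0,0,0,0],
    [-1,0,0,0,0],
    [-1,0,0,0,0],
    [-1,0,0,0,0]
  ]
}}

```text
t: 3.65
ee_pos: [0.4082, 0.22, 0.0509]
tool_rot: [-1.333, 2.841, -0.0]
wrist_force: [0.3, -0.8, 6.0]
width: 0.0383
grip_force: 60.0
```

>>> {"fn": "move_arm", "kwargs": {
  "increments": [
    [-1,0,0,0.1,0],
    [-1,0,0,0.2,0],
    [-1,0,0,0.2,0],
    [-1,0,0,0.2,0],
    [-1,0,-0.1,0.1,-0.04],
    [-1,0,-0.16,0,-0.068],
    [-1,0,-0.16,0,-0.068],
    [-1,0,-0.16,0,-0.068],
    [-1,0.08,-0.16,0,-0.068],
    [-1,0.08,-0.16,0,-0.068],
    [-1,0.08,-0.16,0,-0.068],
    [-1,0.04,-0.1,0,-0.068],
    [-1,0,0,0,0],
    [-1,0,0,0,0]
  ]
}}

```text
t: 5.4
ee_pos: [0.4759, -0.0689, 0.2488]
tool_rot: [0.109, -3.138, -0.003]
wrist_force: [0.4, 0.2, -2.6]
width: 0.0385
grip_force: 61.0
```

```bash
cat >> h.py <<'E'
def ld(f):
    d=np.load(f,allow_pickle=True); return {k:(d[k] if d[k].ndim else d[k].item()) for k in d}
def shot(n,name="wrist"):
    w=env.camera(name); np.savez(n+".npz",**w); save(n+".png",w["image"]); return w
def tool():
    s=env.get_state(); M=R.from_rotvec(s["tool_rot"]).as_matrix(); print("tcp",np.round(s["ee_pos"],4),"yaw",np.degrees(np.arctan2(M[1,0],M[0,0])).round(2),"q",np.round(s["joints"],2),"w",s["width"],"F",np.round(s["wrist_force"],1)); return s
E
python3 - <<'E'
from h import *
tool(); w=shot("w2")
E
```

```text
tcp [ 0.4759 -0.0689  0.2488] yaw -176.03 q [-0.3   0.17  0.47  1.67 -0.08  1.32  1.83] w 0.03851026520058691 F [ 0.4  0.2 -2.6]
```

View pics/w2.png

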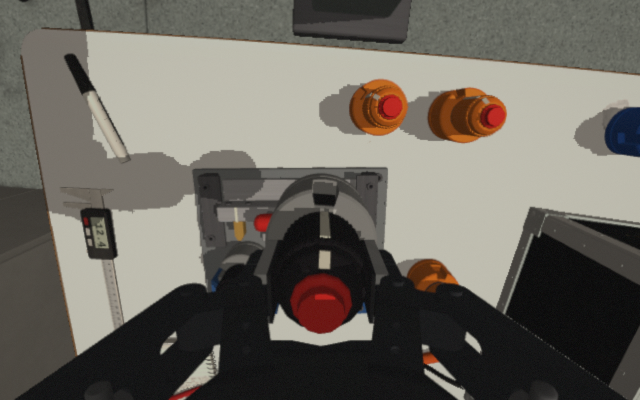

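The held plug_a (slot at (325,190), white line above it) hides the middle of the fixture. I'll step right for a clear view.

>>> {"fn": "move_arm", "kwargs": {
  "increments": [
    [-1,0,-0.2,0.05,0],
    [-1,0,-0.2,0.05,0],
    [-1,0,-0.2,0,0],
    [-1,0,-0.2,0,0],
    [-1,0,0,0,0],
    [-1,0,0,0,0]
  ]
}}

```text
t: 6.2
ee_pos: [0.4771, -0.2682, 0.2741]
tool_rot: [0.11, -3.14, -0.004]
wrist_force: [0.8, 0.7, -2.7]
width: 0.0383
grip_force: 61.5
```

```bash
python3 - <<'E'
from h import *
tool(); w=shot("w3")
E
```

```text
tcp [ 0.4771 -0.2682  0.2741] yaw -175.99 q [ 0.03  0.32  0.61  1.45 -0.18  1.43  2.28] w 0.03826094583573635 F [ 0.8  0.7 -2.7]
```

View pics/w3.png

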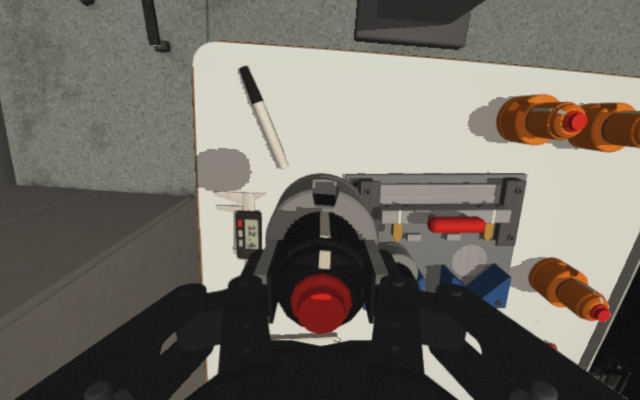

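The view shows the handle at (457,225), tongues at (398,232) and (490,230), the left nest disc at (470,260) with its blue vee below, and the plate's near edge along row 175.

```bash
python3 - <<'E'
from h import *
w=ld("w3.npz"); h=cv2.cvtColor(w["image"],cv2.COLOR_RGB2HSV).astype(int)
v,u=np.nonzero(w["range_z"]>0); P=pts(w,u,v); H=h[v,u]
win=(u>340)&(u<540)&(v>165)&(v<320)
red=win&((H[:,0]<8)|(H[:,0]>172))&(H[:,1]>150)&(P[:,2]>.07); Q=P[red]
box=cv2.minAreaRect(Q[:,:2].astype(np.float32)*1000); print("handle",len(Q),box,Q[:,2].max())
br=win&(H[:,0]>12)&(H[:,0]<30)&(H[:,1]>100)&(u<510); 
for nm,m in [("tR",br&(u<440)),("tL",br&(u>440))]:
    Q=P[m]; print(nm,m.sum(),Q.mean(0).round(4),Q.min(0).round(4),Q.max(0).round(4))
bl=win&(H[:,0]>100)&(H[:,0]<125)&(H[:,1]>110)&(P[:,2]>.046)&(u>425); Q=P[bl]
print("nest",len(Q),Q[:,2].mean(),cv2.minAreaRect(Q[:,:2].astype(np.float32)*1000))
hull=cv2.approxPolyDP(cv2.convexHull(Q[:,:2].astype(np.float32)*1000),3,True)[:,0]; print(hull.round(1).tolist())
# plate outline: dark-grey low region vs white desk
pl=win&(P[:,2]<.014)&(P[:,2]>.005)&(H[:,2]<150)
for name,sel,k in [("near",(v<185)&(u>360)&(u<510),1),("left",(u>500)&(v>190)&(v<260),0)]:
    Q=P[pl&sel]; 
    # boundary pixels: first plate pixel in each column / last in each row
    keys=u[pl&sel] if k else v[pl&sel]; val=-v[pl&sel] if k else u[pl&sel]
    E=np.array([Q[np.where(keys==i)[0][np.argmax(val[keys==i])]] for i in np.unique(keys)])
    l=cv2.fitLine((E[:,:2]*1000).astype(np.float32),cv2.DIST_HUBER,0,.01,.01).ravel(); print(name,len(E),l,E[:,2].mean(),np.degrees(np.arctan2(l[1],l[0])))
# disc
ci=win&(abs(P[:,2]-.010)<.003)&(u>440)&(u<500)&(v>243)&(v<280); 
print(w["image"][260,470],w["image"][235,440+10],w["image"][262,440], pts(w,[470],[260]))
E
```

```text
handle 1185 ((503.846923828125, -170.11074829101562), (194.8469696044922, 30.89229965209961), 75.68403625488281) 0.3258725925289771
tR 150 [ 0.5477 -0.1625  0.0466] [ 0.5353 -0.1681  0.0386] [ 0.561  -0.1561  0.0521]
tL 152 [ 0.5404 -0.0419  0.0453] [ 0.5275 -0.0482  0.0073] [ 0.5673 -0.0104  0.0493]
nest 526 0.05821159770394515 ((559.883056640625, -113.41755676269531), (296.1011962890625, 54.26242446899414), 56.529388427734375)
[[649.7999877929688, 4.599999904632568], [605.2999877929688, 3.799999952316284], [460.70001220703125, -214.3000030517578], [461.29998779296875, -225.6999969482422], [616.2000122070312, -77.5], [648.2999877929688, -14.0]]
near 149 [ 7.52346218e-02 -9.97165859e-01  4.76960480e+02 -1.23369644e+02] 0.007262837972167046 -85.685295
left 25 [9.0715575e-01 4.2079499e-01 5.4287726e+02 5.7664127e+00] 0.010129217392607253 24.884787
[152 147 140] [155 148 142] [117 115 111] [[ 0.59955338 -0.03615619  0.00979851]]
```

```bash
python3 - <<'E'
import cv2
a=cv2.imread("pics/w3.png")[160:320,335:545]; cv2.imwrite("pics/w3c.png",cv2.resize(a,(787,600),interpolation=2))
E
```

```text
(no output)
```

View pics/w3c.png

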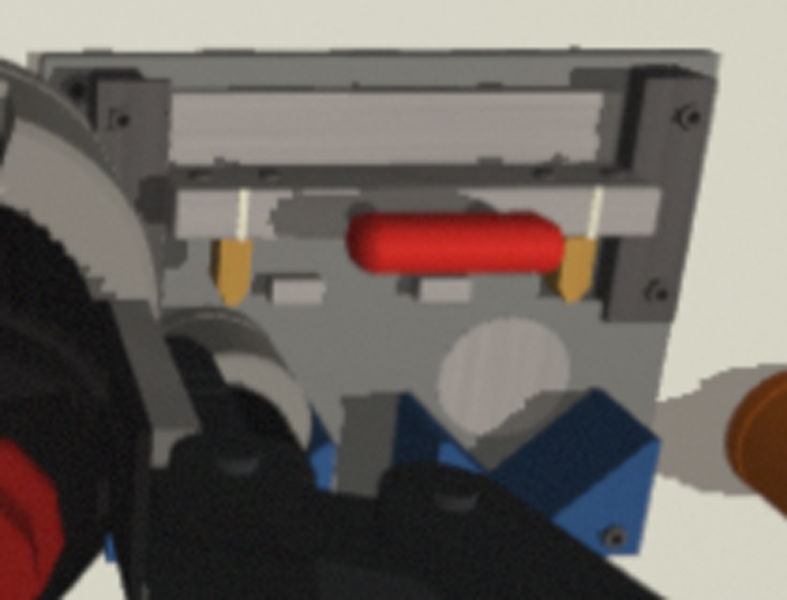

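```bash
python3 - <<'E'
from h import *
for f,T,yaw in [("w2",[.4759,-.0689,.2488],-176.03),("w3",[.4771,-.2682,.2741],-175.99)]:
    w=ld(f+".npz"); b=T[2]-.0509
    C,*r=axis(w,np.array(T[:2]),b); print(f,"axis-TCP",(C-T[:2]).round(4),r)
    for z,rr in [(.044,.026),(.06,.0203),(.078,.0203)]:
        g=ring(w,C,b+z,rr); print(z,[(i*2,int(g[i])) for i in range(76,103)])
w=ld("w3.npz"); g=cv2.cvtColor(w["image"],cv2.COLOR_RGB2GRAY)
print(g[240:285:4,446:500:4])
m=((g>138)&(g<175)).astype(np.uint8); m[:243]=0;m[285:]=0;m[:,:448]=0;m[:,492:]=0
cs=max(cv2.findContours(m,0,1)[0],key=cv2.contourArea)[:,0]; Q=pts(w,cs[:,0],cs[:,1],.010)
print("disc",cv2.minEnclosingCircle((Q[:,:2]*1000).astype(np.float32)),len(cs))
v,u=np.nonzero(w["range_z"]>0);P=pts(w,u,v)
d=np.hypot(P[:,0]-.605,P[:,1]+.157); 
m=(d<.04)&(abs(P[:,2]-.054)<.002); print("b collar",m.sum(),P[m].mean(0),P[m].min(0),P[m].max(0))
E
```

```text
w2 axis-TCP [-0.0029  0.0003] [1160, 2236, np.float64(0.0026928089500871917)]
0.044 [(152, 115), (154, 115), (156, 115), (158, 115), (160, 115), (162, 115), (164, 113), (166, 68), (168, 16), (170, 16), (172, 15), (174, 15), (176, 15), (178, 15), (180, 15), (182, 15), (184, 16), (186, 16), (188, 15), (190, 26), (192, 88), (194, 114), (196, 114), (198, 114), (200, 115), (202, 115), (204, 114)]
0.06 [(152, 19), (154, 15), (156, 18), (158, 17), (160, 16), (162, 15), (164, 15), (166, 16), (168, 15), (170, 18), (172, 50), (174, 84), (176, 85), (178, 85), (180, 84), (182, 84), (184, 58), (186, 15), (188, 17), (190, 15), (192, 13), (194, 14), (196, 14), (198, 13), (200, 13), (202, 16), (204, 14)]
0.078 [(152, 18), (154, 18), (156, 19), (158, 17), (160, 13), (162, 17), (164, 15), (166, 15), (168, 16), (170, 19), (172, 67), (174, 104), (176, 108), (178, 108), (180, 111), (182, 110), (184, 82), (186, 17), (188, 20), (190, 17), (192, 17), (194, 14), (196, 15), (198, 16), (200, 14), (202, 17), (204, 14)]
w3 axis-TCP [-0.0029  0.0004] [1169, 2256, np.float64(0.002718304514622482)]
0.044 [(152, 130
[... 1118 characters left out ...]
6 145 147 144 118 117 117 117]
 [117 117 147 149 149 147 146 145 146 144 137 117 116 117]
 [116 116 149 147 149 145 148 148 144 144 137 117 117 116]
 [114 117 149 146 151 147 148 148 135 107  89  82  45 112]
 [ 40 114 148 144 149 146 147 138  88  85  63  34  32  36]
 [ 31  46 115 145 148 144  93  90  81  54  33  34  34  32]
 [ 30  30  47 114 102  79  74  71  39  31  34  34  33  32]
 [ 30  29  73  52  71  70  71  33  34  33  35  31  33  33]
 [ 24  24  34  60  48  68  34  32  34  34  35  32  33  37]]
disc ((599.7198486328125, -37.71318817138672), 25.320907592773438) 88
b collar 211 [ 0.58850417 -0.14600179  0.05306603] [ 0.57691362 -0.16555538  0.05201555] [ 0.61029321 -0.12852923  0.05493641]
```

>>> {"fn": "move_arm", "kwargs": {
  "increments": [
    [-1,0.079,0.153,0,0.011],
    [-1,0.079,0.153,0,0.011],
    [-1,0.079,0.153,0,0.011],
    [-1,0.079,0.153,0,0.011],
    [-1,0.079,0.153,0,0.011],
    [-1,0.079,0.153,0,0.012],
    [-1,0,0,-0.15,0],
    [-1,0,0,-0.2,0],
    [-1,0,0,-0.2,0],
    [-1,0,0,-0.15,0],
    [-1,0,0,-0.1,0],
    [-1,0,0,-0.03,0],
    [-1,0,0,0,0],
    [-1,0,0,0,0]
  ]
}}

```text
t: 8.0
ee_pos: [0.5964, -0.0403, 0.0687]
tool_rot: [-0.272, 3.127, -0.0]
wrist_force: [-0.6, -0.2, -1.8]
width: 0.0388
grip_force: 61.7
```

```bash
python3 - <<'E'
from h import *
s=tool(); w=shot("w4"); T=np.array(s["ee_pos"]); b=T[2]-.0509
C,*r=axis(w,T[:2],b); print("axis",C,C-T[:2],r)
for z,rr in [(.044,.026),(.06,.0203)]:
    g=ring(w,C,b+z,rr); print(z,[(i*2,int(g[i])) for i in range(78,106)])
E
```

```text
tcp [ 0.5964 -0.0403  0.0687] yaw -170.04 q [-0.26  0.57  0.43  1.61 -0.27  1.02  2.  ] w 0.03883095536911683 F [-0.6 -0.2 -1.8]
axis [ 0.59357306 -0.04052771] [-0.00285004 -0.00019506] [1309, 2256, np.float64(0.003160911937344709)]
0.044 [(156, 152), (158, 151), (160, 151), (162, 151), (164, 151), (166, 151), (168, 152), (170, 140), (172, 50), (174, 21), (176, 20), (178, 20), (180, 20), (182, 22), (184, 20), (186, 22), (188, 18), (190, 19), (192, 20), (194, 20), (196, 55), (198, 145), (200, 150), (202, 150), (204, 150), (206, 150), (208, 150), (210, 150)]
0.06 [(156, 21), (158, 20), (160, 19), (162, 23), (164, 19), (166, 21), (168, 24), (170, 20), (172, 20), (174, 19), (176, 41), (178, 97), (180, 104), (182, 104), (184, 103), (186, 104), (188, 90), (190, 33), (192, 20), (194, 20), (196, 21), (198, 22), (200, 17), (202, 19), (204, 20), (206, 21), (208, 21), (210, 21)]
```

>>> {"fn": "move_arm", "kwargs": {
  "increments": [
    [-1,0,0.009,-0.012,0.004],
    [-1,0,0,-0.016,0],
    [-1,0,0,0,0],
    [-1,0.012,0.001,0,0],
    [-1,0.01,0.001,0,0],
    [-1,0.006,0,0,0],
    [-1,0,0,0,0]
  ]
}}

```text
t: 8.93
ee_pos: [0.6014, -0.0385, 0.0611]
tool_rot: [0.28, -3.127, -0.0]
wrist_force: [-4.3, -0.6, 6.9]
width: 0.0386
grip_force: 62.5
```

>>> {"fn": "move_arm", "kwargs": {
  "increments": [
    [-1,0.008,0.002,0,0],
    [-1,0,0,0,0],
    [-1,0,0,0,0]
  ]
}}

```text
t: 9.3
ee_pos: [0.6034, -0.0384, 0.0611]
tool_rot: [0.28, -3.128, 0.0]
wrist_force: [-4.2, -0.4, 5.7]
width: 0.0387
grip_force: 62.6
```

```bash
python3 - <<'E'
from h import *
s=tool(); w=shot("w5"); T=np.array(s["ee_pos"]); b=T[2]-.0509
C,*r=axis(w,T[:2],b); print("axis",C,C-T[:2],r)
for z,rr in [(.044,.026),(.06,.0203)]:
    g=ring(w,C,b+z,rr); print(z,[(i*2,int(g[i])) for i in range(80,104)])
for n in ["scene","side"]:
    c=env.camera(n); v,u=np.nonzero(c["range_z"]>0); P=pts(c,u,v); d=np.hypot(P[:,0]-.6,P[:,1]+.038)
    m=(d<.035)&(P[:,2]>.02)&(P[:,2]<.05); print(n,np.percentile(P[m],[5,50,95],axis=0).round(3).tolist())
E
```

```text
tcp [ 0.6034 -0.0384  0.0611] yaw -169.77 q [-0.26  0.59  0.43  1.59 -0.27  1.02  2.  ] w 0.03874040432246737 F [-4.2 -0.4  5.7]
axis [ 0.60066411 -0.03889629] [-0.0027691  -0.00052377] [1531, 2254, np.float64(0.003331546131574986)]
0.044 [(160, 151), (162, 151), (164, 151), (166, 151), (168, 151), (170, 133), (172, 40), (174, 20), (176, 20), (178, 20), (180, 21), (182, 18), (184, 20), (186, 22), (188, 20), (190, 18), (192, 21), (194, 20), (196, 75), (198, 148), (200, 150), (202, 151), (204, 150), (206, 150)]
0.06 [(160, 22), (162, 20), (164, 21), (166, 20), (168, 25), (170, 22), (172, 19), (174, 23), (176, 56), (178, 103), (180, 106), (182, 106), (184, 106), (186, 105), (188, 90), (190, 29), (192, 23), (194, 22), (196, 20), (198, 20), (200, 19), (202, 20), (204, 21), (206, 19)]
scene [[0.571, -0.069, 0.021], [0.579, -0.057, 0.037], [0.62, -0.02, 0.049]]
side [[0.57, -0.051, 0.023], [0.58, -0.018, 0.037], [0.611, -0.009, 0.049]]
```

>>> {"fn": "move_arm", "kwargs": {
  "increments": [
    [-1,0.006,0.002,0,0],
    [-1,0,0,0,0],
    [-1,0,0,0,0]
  ]
}}

```text
t: 9.82
ee_pos: [0.6045, -0.0382, 0.0611]
tool_rot: [0.28, -3.127, 0.001]
wrist_force: [-5.1, 0.1, 7.8]
width: 0.0388
grip_force: 62.6
```

>>> {"fn": "move_arm", "kwargs": {
  "increments": [
    [-1,0.008,0.001,0,0],
    [-1,0,0,0,0],
    [-1,0,0,0,0]
  ]
}}

```text
t: 10.2
ee_pos: [0.6048, -0.0382, 0.0612]
tool_rot: [0.278, -3.123, -0.0]
wrist_force: [-7.9, -0.4, 10.6]
width: 0.0387
grip_force: 63.0
```

>>> {"fn": "move_arm", "kwargs": {
  "increments": [
    [-1,-0.005,0,-0.002,0],
    [1,0,0,0,0],
    [1,0,0,0,0],
    [1,0,0,0,0],
    [1,0,0,0.1,0],
    [1,0,0,0.2,0],
    [1,0,0,0.2,0],
    [1,0.06,-0.1,0.2,0],
    [1,0.1,-0.16,0.1,0],
    [1,0.1,-0.16,0,0],
    [1,0,-0.06,0,-0.04],
    [1,0,0,0,0],
    [1,0,0,0,0]
  ]
}}

```text
t: 11.82
ee_pos: [0.6714, -0.1544, 0.2595]
tool_rot: [0.187, -3.136, -0.004]
wrist_force: [1.3, -0.4, -0.7]
width: 0.0854
grip_force: 0.0
```

```bash
python3 - <<'E'
from h import *
s=tool(); w=shot("w6"); print(w["origin"])
q=proj(w,[[.605,-.157,.1],[.6,-.038,.1]]); print(q)
x0,x1=int(min(q[:,0]))-70,int(max(q[:,0]))+70; y0=int(min(q[:,1]))-110; y1=int(max(q[:,1]))+70
x0=max(x0,0);y0=max(y0,0); a=w["image"][y0:y1,x0:x1]; f=min(800/a.shape[1],600/a.shape[0]); print(x0,y0,f); save("w6c.png",cv2.resize(a,None,fx=f,fy=f))
E
```

```text
tcp [ 0.6714 -0.1544  0.2595] yaw -173.18 q [-0.04  0.64  0.49  1.01 -0.29  1.56  2.06] w 0.0853666492871063 F [ 1.3 -0.4 -0.7]
[ 0.60110853 -0.16216277  0.40078791]
[[324.62231141 117.154163  ]
 [447.50656713 127.43237381]]
254 7 3.041825095057034
```

View pics/w6c.png

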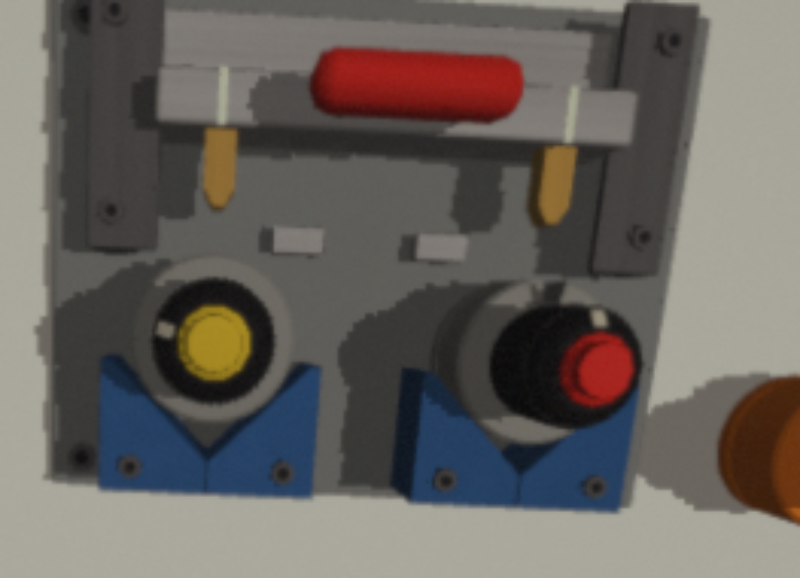

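Plug_a stands in the left nest with its slot toward its tongue, and plug_b's white line at crop (165,329) faces -y.

```bash
python3 - <<'E'
from h import *
w=ld("w6.npz")
C,*r=axis(w,np.array([.604,-.157]),.01); print("b axis",C,r)
h=cv2.cvtColor(w["image"],cv2.COLOR_RGB2HSV).astype(int); v,u=np.nonzero(w["range_z"]>0); P=pts(w,u,v); H=h[v,u]
m=(H[:,0]>18)&(H[:,0]<35)&(H[:,1]>140)&(P[:,2]>.1)&(np.hypot(P[:,0]-.604,P[:,1]+.157)<.03); print("dust",P[m].mean(0),cv2.minEnclosingCircle((P[m][:,:2]*1000).astype(np.float32)))
m=(abs(P[:,2]-.054)<.003)&(np.hypot(P[:,0]-.604,P[:,1]+.157)<.04); print("collar",cv2.minEnclosingCircle((P[m][:,:2]*1000).astype(np.float32)))
g=cv2.cvtColor(w["image"],cv2.COLOR_RGB2GRAY)
for z,rr in [(.054,.027),(.054,.0235),(.094,.018)]:
    r_=ring(w,C,z,rr); print(z,rr,[(i*2,int(r_[i])) for i in range(100,160,2)])
q=proj(w,[[C[0],C[1],.09]])[0]; yy,xx=np.mgrid[0:400,0:640]; wm=(g>90)&(np.hypot(xx-q[0],yy-q[1])<20)&(h[...,1]<80); print(q,wm.sum(),xx[wm].mean(),yy[wm].mean())
p=pts(w,[xx[wm].mean()],[yy[wm].mean()],.088)[0]; print(p,np.degrees(np.arctan2(p[1]-C[1],p[0]-C[0]))%360)
# plug_a in the nest
A,*ra=axis(w,np.array([.6,-.038]),.01); print("a axis",A,ra); rr=ring(w,A,.054,.027); print([(i*2,int(rr[i])) for i in range(80,104)])
# tongues
br=(H[:,0]>12)&(H[:,0]<30)&(H[:,1]>100)&(P[:,0]<.57)&(P[:,0]>.5)&(P[:,2]>.035)&(P[:,2]<.055)
for s in (br&(P[:,1]<-.1)&(P[:,1]>-.2),br&(P[:,1]>-.1)&(P[:,1]<0)): print("tongue",s.sum(),P[s].mean(0),P[s][:,0].max())
red=((H[:,0]<8)|(H[:,0]>172))&(H[:,1]>150)&(P[:,2]>.065)&(P[:,0]<.56)&(P[:,0]>.45)&(P[:,1]<-.03)&(P[:,1]>-.17); print("handle",cv2.minAreaRect((P[red][:,:2]*1000).astype(np.float32)),P[red][:,2].max())
E
```

```text
b axis [ 0.6122349 -0.1565519] [247, 4, np.float64(0.0041609143803133745)]
dust [ 0.60684536 -0.15749619  0.10862871] ((607.0861206054688, -157.36610412597656), 11.883233070373535)
collar ((608.4533081054688, -158.89788818359375), 31.774381637573242)
0.054 0.027 [(200, 86), (204, 79), (208, 74), (212, 61), (216, 64), (220, 64), (224, 63), (228, 64), (232, 65), (236, 65), (240, 66), (244, 65), (248, 65), (252, 66), (256, 65), (260, 64), (264, 64), (268, 65), (272, 64), (276, 64), (280, 63), (284, 61), (288, 60), (292, 56), (296, 53), (300, 47), (304, 40), (308, 43), (312, 47), (316, 43)]
0.054 0.0235 [(200, 17), (204, 20), (208, 17), (212, 16), (216, 19), (220, 20), (224, 18), (228, 20), (232, 20), (236, 25), (240, 22), (244, 38), (248, 48), (252, 49), (256, 54), (260, 60), (264, 55), (268, 61), (272, 63), (276, 64), (280, 64), (284, 66), (288, 65), (292, 64), (296, 65), (300, 65), (304, 64), (308, 64), (312, 70), (316, 79)]
0.094 0.018 [(200, 27), (204, 24), (208, 22), (212, 21), (216, 23), (220, 23), (224, 21), (228, 20), (232, 19), (236, 30), (240, 76), (244, 111), (248, 111), (252
[... 202 characters left out ...]
4505259] 160 326.16875 136.85
[ 0.62402716 -0.15288427  0.088     ] 17.27673329481014
a axis [ 0.60203618 -0.03748452] [401, 322, np.float64(0.002484305716425393)]
[(160, 106), (162, 107), (164, 109), (166, 109), (168, 109), (170, 106), (172, 96), (174, 74), (176, 47), (178, 40), (180, 37), (182, 36), (184, 37), (186, 41), (188, 51), (190, 68), (192, 80), (194, 74), (196, 68), (198, 78), (200, 96), (202, 106), (204, 108), (206, 108)]
tongue 257 [ 0.5474579  -0.16217502  0.04645593] 0.5609539813697525
tongue 325 [ 0.53855879 -0.04392246  0.04556891] 0.5522490229958926
handle ((522.2174682617188, -104.04000854492188), (17.56262969970703, 65.21016693115234), 4.60563325881958) 0.0919424859266959
```

```bash
python3 - <<'E'
from h import *
w=ld("w6.npz"); g=cv2.cvtColor(w["image"],cv2.COLOR_RGB2GRAY)
b=g[108:122,302:315]; yy,xx=np.nonzero(b>90); print(len(xx)); u,v=xx.mean()+302,yy.mean()+108
for C in [(.6071,-.1574),(.6085,-.1585)]:
  for z in (.088,.094):
    p=pts(w,[u],[v],z)[0]; print(u,v,p,np.degrees(np.arctan2(p[1]-C[1],p[0]-C[0]))%360)
  for z,r in [(.054,.0275),(.094,.019)]:
    q=ring(w,C,z,r); print(z,[(i*2,int(q[i])) for i in range(100,160,2)])
E
```

```text
24
308.75 115.5 [ 0.60545739 -0.17257446  0.088     ] 263.82187423928696
308.75 115.5 [ 0.60537397 -0.17237474  0.094     ] 263.4249308502023
0.054 [(200, 103), (204, 104), (208, 103), (212, 104), (216, 103), (220, 102), (224, 102), (228, 100), (232, 97), (236, 66), (240, 65), (244, 64), (248, 64), (252, 64), (256, 64), (260, 64), (264, 64), (268, 64), (272, 64), (276, 60), (280, 64), (284, 63), (288, 63), (292, 63), (296, 64), (300, 63), (304, 64), (308, 63), (312, 63), (316, 62)]
0.094 [(200, 34), (204, 36), (208, 32), (212, 32), (216, 27), (220, 28), (224, 28), (228, 25), (232, 25), (236, 29), (240, 23), (244, 27), (248, 25), (252, 27), (256, 46), (260, 55), (264, 59), (268, 57), (272, 30), (276, 23), (280, 28), (284, 29), (288, 29), (292, 27), (296, 26), (300, 25), (304, 27), (308, 27), (312, 25), (316, 28)]
308.75 115.5 [ 0.60545739 -0.17257446  0.088     ] 257.80153152905336
308.75 115.5 [ 0.60537397 -0.17237474  0.094     ] 257.30304273543345
0.054 [(200, 106), (204, 105), (208, 106), (212, 105), (216, 103), (220, 102), (224, 101), (228, 98), (232, 66), (236, 64), (240, 64), (244, 63), (248, 62), (252, 63), (256, 62), (260, 62), (264, 61), (268, 60), (272, 58), (276, 59), (280, 56), (284, 59), (288, 57), (292, 56), (296, 56), (300, 48), (304, 50), (308, 48), (312, 45), (316, 50)]
0.094 [(200, 20), (204, 23), (208, 22), (212, 21), (216, 23), (220, 24), (224, 22), (228, 26), (232, 31), (236, 28), (240, 33), (244, 30), (248, 38), (252, 45), (256, 52), (260, 49), (264, 57), (268, 52), (272, 49), (276, 57), (280, 58), (284, 56), (288, 55), (292, 59), (296, 59), (300, 59), (304, 58), (308, 60), (312, 60), (316, 59)]
```

>>> {"fn": "move_arm", "kwargs": {
  "increments": [
    [1,-0.06,-0.004,0,0.096],
    [1,-0.06,-0.004,-0.04,0.096],
    [1,-0.06,-0.004,-0.04,0.096],
    [1,-0.074,-0.002,-0.05,0.096],
    [1,0,0,-0.1,0.096],
    [1,0,0,0,0],
    [1,0,0,0,0]
  ]
}}

```text
t: 12.75
ee_pos: [0.6086, -0.1592, 0.2031]
tool_rot: [-1.323, 2.848, -0.001]
wrist_force: [-0.2, 0.3, -0.4]
width: 0.085
grip_force: 0.0
```

```bash
python3 - <<'E'
from h import *
s=tool(); w=shot("w7"); print(w["origin"])
C,*r=axis(w,np.array([.608,-.158]),.01); print("b axis",C,r)
for z,rr in [(.054,.0265),(.07,.0203),(.085,.0203)]:
    q=ring(w,C,z,rr); print(z,[(i*2,int(q[i])) for i in range(114,150)])
E
```

```text
tcp [ 0.6086 -0.1592  0.2031] yaw -130.15 q [ 0.    0.5   0.35  1.33 -0.17  1.34  2.8 ] w 0.0850152230452814 F [-0.2  0.3 -0.4]
[ 0.56259929 -0.21214923  0.34434197]
b axis [ 0.61003197 -0.15780068] [490, 214, np.float64(0.00405597734281908)]
0.054 [(228, 66), (230, 66), (232, 66), (234, 66), (236, 66), (238, 65), (240, 64), (242, 61), (244, 57), (246, 60), (248, 62), (250, 65), (252, 65), (254, 66), (256, 66), (258, 66), (260, 65), (262, 61), (264, 51), (266, 45), (268, 50), (270, 60), (272, 64), (274, 65), (276, 66), (278, 66), (280, 65), (282, 65), (284, 65), (286, 65), (288, 64), (290, 64), (292, 63), (294, 63), (296, 62), (298, 62)]
0.07 [(228, 12), (230, 13), (232, 13), (234, 13), (236, 13), (238, 15), (240, 15), (242, 14), (244, 16), (246, 27), (248, 44), (250, 60), (252, 69), (254, 69), (256, 68), (258, 65), (260, 48), (262, 39), (264, 31), (266, 35), (268, 37), (270, 39), (272, 46), (274, 54), (276, 53), (278, 58), (280, 59), (282, 63), (284, 62), (286, 63), (288, 64), (290, 64), (292, 65), (294, 65), (296, 65), (298, 65)]
0.085 [(228, 18), (230, 17), (232, 14), (234, 13), (236, 14), (238, 13), (240, 15), (242, 15), (244, 16), (246, 24), (248, 42), (250, 63), (252, 73), (254, 73), (256, 74), (258, 67), (260, 48), (262, 26), (264, 20), (266, 16), (268, 14), (270, 18), (272, 22), (274, 29), (276, 33), (278, 39), (280, 50), (282, 59), (284, 59), (286, 62), (288, 63), (290, 64), (292, 65), (294, 65), (296, 65), (298, 66)]
```

>>> {"fn": "move_arm", "kwargs": {
  "increments": [
    [1,0,0.003,-0.16,0],
    [1,0,0,-0.2,0],
    [1,0,0,-0.14,0],
    [1,0,0,-0.069,0],
    [1,0,0,0,0],
    [-1,0,0,0,0],
    [-1,0,0,0,0],
    [-1,0,0,0,0],
    [-1,0,0,0,0],
    [-1,0,0,0,0],
    [-1,0,0,0,0]
  ]
}}

```text
t: 14.18
ee_pos: [0.6088, -0.1596, 0.0615]
tool_rot: [-1.324, 2.847, -0.002]
wrist_force: [-0.7, 0.8, 5.3]
width: 0.0388
grip_force: 60.6
```

```bash
cat >> h.py <<'E'
def angle(c,C,b):
    "slot angle from nut line and collar slot"
    out=[]
    for z,r,sg in [(.044,.0265,-1),(.060,.0203,1),(.078,.0203,1)]:
        a=np.arange(0,360,2); out.append((z,ring(c,C,b+z,r).astype(int)))
    return out
E
python3 - <<'E'
from h import *
s=tool(); w=shot("w8"); T=np.array(s["ee_pos"])
C,*r=axis(w,T[:2],.01); print("b axis",C,C-T[:2],r)
for z,q in angle(w,C,.01): print(z,[(i*2,int(q[i])) for i in range(116,144)])
E
```

```text
tcp [ 0.6088 -0.1596  0.0615] yaw -130.13 q [ 0.02  0.62  0.32  1.51 -0.21  1.04  2.83] w 0.03878470263527957 F [-0.7  0.8  5.3]
b axis [ 0.60871403 -0.15903724] [-7.37555796e-05  5.46405708e-04] [1393, 2414, np.float64(0.0027682244204853515)]
0.044 [(232, 92), (234, 93), (236, 92), (238, 93), (240, 93), (242, 92), (244, 92), (246, 80), (248, 34), (250, 40), (252, 49), (254, 56), (256, 70), (258, 70), (260, 73), (262, 66), (264, 61), (266, 60), (268, 61), (270, 61), (272, 63), (274, 79), (276, 91), (278, 92), (280, 93), (282, 92), (284, 92), (286, 92)]
0.06 [(232, 18), (234, 19), (236, 16), (238, 19), (240, 21), (242, 20), (244, 18), (246, 21), (248, 19), (250, 19), (252, 40), (254, 81), (256, 98), (258, 99), (260, 99), (262, 99), (264, 89), (266, 51), (268, 28), (270, 22), (272, 21), (274, 21), (276, 23), (278, 27), (280, 38), (282, 38), (284, 42), (286, 50)]
0.078 [(232, 19), (234, 17), (236, 19), (238, 20), (240, 19), (242, 21), (244, 21), (246, 20), (248, 20), (250, 17), (252, 35), (254, 81), (256, 98), (258, 100), (260, 99), (262, 99), (264, 94), (266, 56), (268, 28), (270, 18), (272, 17), (274, 20), (276, 20), (278, 20), (280, 20), (282, 19), (284, 19), (286, 21)]
```

>>> {"fn": "move_arm", "kwargs": {
  "increments": [
    [-1,0,0,0.016,0],
    [-1,-0.02,-0.001,0,0],
    [-1,0,0,0,-0.1],
    [-1,0,0,0,-0.105],
    [-1,0,0,0,-0.105],
    [-1,0,0,0,-0.105],
    [-1,0,0,0,-0.105],
    [-1,0,0,0,-0.105],
    [-1,0,0,0,-0.105],
    [-1,0,0,0,-0.107],
    [-1,0,0,0,0],
    [-1,0,0,0,0]
  ]
}}

```text
t: 15.72
ee_pos: [0.6024, -0.1596, 0.0633]
tool_rot: [-0.689, -3.064, -0.0]
wrist_force: [1.3, -0.0, -3.4]
width: 0.0388
grip_force: 60.6
```

```bash
python3 - <<'E'
from h import *
s=tool(); w=shot("w9"); T=np.array(s["ee_pos"]); b=T[2]-.0512
C,*r=axis(w,T[:2],b); print("b axis",C,C-T[:2],r)
for z,q in angle(w,C,b): print(z,[(i*2,int(q[i])) for i in range(80,106)])
E
```

```text
tcp [ 0.6024 -0.1596  0.0633] yaw 154.67 q [-0.18  0.66  0.63  1.53 -0.42  1.09  1.68] w 0.038828359082513024 F [ 1.3 -0.  -3.4]
b axis [ 0.60237918 -0.15785733] [-3.84400104e-05  1.72110700e-03] [1524, 2386, np.float64(0.0032369824287134395)]
0.044 [(160, 149), (162, 149), (164, 150), (166, 149), (168, 149), (170, 150), (172, 146), (174, 84), (176, 22), (178, 19), (180, 19), (182, 23), (184, 23), (186, 22), (188, 26), (190, 48), (192, 73), (194, 87), (196, 93), (198, 95), (200, 125), (202, 148), (204, 150), (206, 149), (208, 149), (210, 149)]
0.06 [(160, 23), (162, 20), (164, 22), (166, 20), (168, 19), (170, 20), (172, 20), (174, 24), (176, 24), (178, 18), (180, 27), (182, 65), (184, 124), (186, 107), (188, 102), (190, 101), (192, 99), (194, 98), (196, 79), (198, 52), (200, 30), (202, 20), (204, 22), (206, 20), (208, 21), (210, 20)]
0.078 [(160, 24), (162, 22), (164, 22), (166, 24), (168, 24), (170, 18), (172, 20), (174, 24), (176, 24), (178, 18), (180, 21), (182, 48), (184, 127), (186, 158), (188, 180), (190, 180), (192, 187), (194, 186), (196, 157), (198, 33), (200, 23), (202, 23), (204, 21), (206, 19), (208, 20), (210, 21)]
```

>>> {"fn": "move_arm", "kwargs": {
  "increments": [
    [-1,0,0,-0.01,0],
    [-1,0,0,0,0],
    [-1,0.012,0.001,0,0],
    [-1,0.012,0.001,0,0],
    [-1,0.008,0.001,0,0],
    [-1,0.004,0,0,0],
    [-1,0,0,0,0],
    [-1,0,0,0,0]
  ]
}}

```text
t: 16.77
ee_pos: [0.6099, -0.1597, 0.0617]
tool_rot: [-0.693, -3.06, 0.001]
wrist_force: [-6.2, -0.3, 5.7]
width: 0.0385
grip_force: 61.6
```

>>> {"fn": "move_arm", "kwargs": {
  "increments": [
    [-1,0.008,0.001,0,0],
    [-1,0,0,0,0],
    [-1,0,0,0,0]
  ]
}}

```text
t: 17.15
ee_pos: [0.6101, -0.1596, 0.0617]
tool_rot: [-0.693, -3.056, 0.001]
wrist_force: [-10.2, 0.7, 8.5]
width: 0.0387
grip_force: 62.0
```

>>> {"fn": "move_arm", "kwargs": {
  "increments": [
    [-1,-0.008,0,-0.002,0],
    [1,0,0,0,0],
    [1,0,0,0,0],
    [1,0,0,0,0],
    [1,0,0,0.12,0],
    [1,0,0,0.2,0.11],
    [1,0,0,0.2,0.11],
    [1,0,0,0,0.108],
    [1,0,0,0,0],
    [1,0,0,0,0]
  ]
}}

```text
t: 18.4
ee_pos: [0.6114, -0.1583, 0.1896]
tool_rot: [0.108, -3.138, -0.001]
wrist_force: [-0.0, -1.0, -0.1]
width: 0.0856
grip_force: 0.0
```

```bash
python3 - <<'E'
from h import *
s=tool(); w=shot("w10"); T=np.array(s["ee_pos"])
for nm,C0 in [("b",(.611,-.158)),("a",(.602,-.038))]:
    C,*r=axis(w,np.array(C0),.01); print(nm,C,r)
    for z,q in angle(w,C,.01): print(z,[(i*2,int(q[i])) for i in range(82,104)])
a=w["image"][60:260,220:500]; save("w10c.png",cv2.resize(a,None,fx=2.8,fy=2.8,interpolation=2))
E
```

```text
tcp [ 0.6114 -0.1583  0.1896] yaw -176.08 q [-0.13  0.55  0.56  1.35 -0.29  1.33  2.08] w 0.08559505916605706 F [-0.  -1.  -0.1]
b [ 0.61130245 -0.15760278] [571, 239, np.float64(0.004317507044324782)]
0.044 [(164, 115), (166, 116), (168, 116), (170, 116), (172, 110), (174, 80), (176, 33), (178, 19), (180, 18), (182, 21), (184, 23), (186, 22), (188, 20), (190, 20), (192, 18), (194, 20), (196, 28), (198, 61), (200, 107), (202, 116), (204, 116), (206, 116)]
0.06 [(164, 17), (166, 16), (168, 15), (170, 15), (172, 16), (174, 15), (176, 19), (178, 27), (180, 44), (182, 68), (184, 79), (186, 81), (188, 81), (190, 77), (192, 66), (194, 38), (196, 23), (198, 17), (200, 16), (202, 16), (204, 12), (206, 16)]
0.078 [(164, 22), (166, 23), (168, 23), (170, 22), (172, 21), (174, 23), (176, 24), (178, 23), (180, 24), (182, 24), (184, 24), (186, 22), (188, 23), (190, 24), (192, 23), (194, 21), (196, 21), (198, 21), (200, 20), (202, 20), (204, 21), (206, 23)]
a [ 0.60199042 -0.03784968] [773, 620, np.float64(0.0028942375350617796)]
0.044 [(164, 121), (166, 120), (168, 121), (170, 119), (172, 107), (174, 74), (176, 47), (178, 40), (180, 40), (182, 42), (184, 41), (186, 40), (188, 38), (190, 29), (192, 27), (194, 24), (196, 31), (198, 68), (200, 105), (202, 119), (204, 120), (206, 120)]
0.06 [(164, 75), (166, 74), (168, 73), (170, 72), (172, 72), (174, 72), (176, 72), (178, 67), (180, 59), (182, 50), (184, 41), (186, 32), (188, 28), (190, 21), (192, 16), (194, 14), (196, 13), (198, 13), (200, 12), (202, 13), (204, 18), (206, 16)]
0.078 [(164, 27), (166, 26), (168, 25), (170, 24), (172, 25), (174, 27), (176, 32), (178, 44), (180, 54), (182, 61), (184, 58), (186, 45), (188, 28), (190, 19), (192, 19), (194, 16), (196, 15), (198, 15), (200, 15), (202, 14), (204, 15), (206, 15)]
```

View pics/w10c.png

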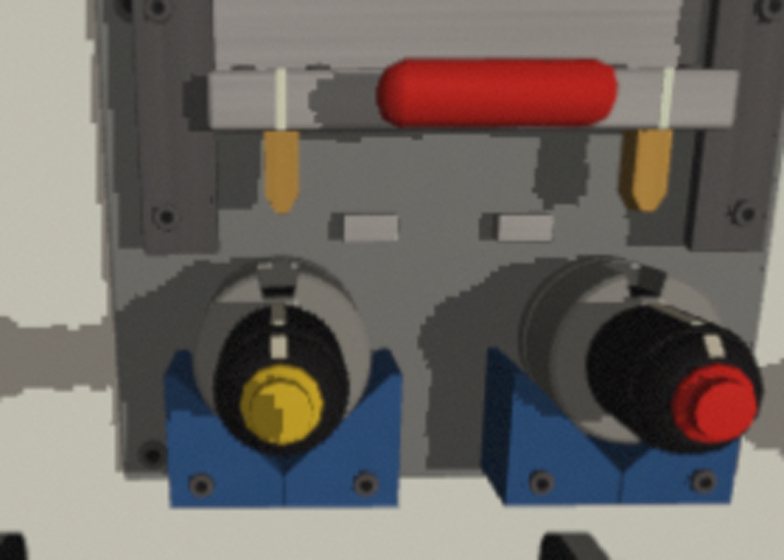

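Plug_b is seated with its slot (crop 279,280) in line with its tongue. Plug_a's slot (648,280) also lines up with its tongue, and both measure about 186° against the wanted 184°, within tolerance. Next I push the bar.

>>> {"fn": "move_arm", "kwargs": {
  "increments": [
    [-1,-0.13,0.05,0.04,0.003],
    [-1,-0.13,0.05,0,0.003],
    [-1,-0.13,0.05,0,0],
    [-1,-0.148,0.053,0,0],
    [-1,0,0,0,0],
    [-1,0,0,-0.15,0],
    [-1,0,0,-0.2,0],
    [-1,0,0,-0.14,0],
    [-1,0,0,-0.044,0],
    [-1,0,0,0,0],
    [-1,0,0,0,0]
  ]
}}

```text
t: 19.82
ee_pos: [0.4791, -0.1086, 0.0687]
tool_rot: [-0.125, 3.136, -0.001]
wrist_force: [-0.0, 0.2, 0.4]
width: -0.0
grip_force: 0.0
```

>>> {"fn": "move_arm", "kwargs": {
  "increments": [
    [-1,0.05,0.004,-0.01,0],
    [-1,0.05,0.004,0,0],
    [-1,0.03,0.002,0,0],
    [-1,0.03,0.002,0,0],
    [-1,0,0,0,0]
  ]
}}

```text
t: 20.45
ee_pos: [0.5185, -0.1049, 0.0647]
tool_rot: [-0.126, 3.138, -0.001]
wrist_force: [-0.0, -0.4, -0.6]
width: 0.0003
grip_force: 0.0
```

```bash
cat >> h.py <<'E'
def handle(c):
    h=cv2.cvtColor(c["image"],cv2.COLOR_RGB2HSV).astype(int); v,u=np.nonzero(c["range_z"]>0); P=pts(c,u,v); H=h[v,u]
    red=((H[:,0]<8)|(H[:,0]>172))&(H[:,1]>150)&(P[:,2]>.065)&(P[:,2]<.095)&(P[:,0]<.585)&(P[:,0]>.45)&(P[:,1]<-.05)&(P[:,1]>-.16)
    return red.sum(),cv2.minAreaRect((P[red][:,:2]*1000).astype(np.float32)),np.percentile(P[red],[2,98],axis=0).round(4)
E
python3 - <<'E'
from h import *
tool()
for n in ["wrist","scene"]: print(n,handle(env.camera(n)))
E
```

```text
tcp [ 0.5185 -0.1049  0.0647] yaw -175.38 q [-0.24  0.46  0.53  1.81 -0.28  0.95  2.07] w 0.0002625721557681401 F [-0.  -0.4 -0.6]
wrist (np.int64(171), ((536.0999755859375, -102.5008773803711), (16.151832580566406, 55.992828369140625), 4.5572052001953125), array([[ 0.5267, -0.1302,  0.0718],
       [ 0.544 , -0.0759,  0.0904]]))
scene (np.int64(79), ((531.6197509765625, -106.66484069824219), (15.427154541015625, 64.61419677734375), 12.298687934875488), array([[ 0.5286, -0.1377,  0.0729],
       [ 0.5437, -0.0754,  0.0923]]))
```

>>> {"fn": "move_arm", "kwargs": {
  "increments": [
    [-1,0.016,0.001,0,0],
    [-1,0.016,0.001,0,0],
    [-1,0.012,0.001,0,0],
    [-1,0.012,0.001,0,0],
    [-1,0,0,0,0]
  ]
}}

```text
t: 21.18
ee_pos: [0.5289, -0.1043, 0.0644]
tool_rot: [0.125, -3.134, -0.001]
wrist_force: [-7.3, -0.2, 4.6]
width: 0.0005
grip_force: 3.7
```

>>> {"fn": "move_arm", "kwargs": {
  "increments": [
    [-1,0.01,0.001,0,0],
    [-1,0.01,0.001,0,0],
    [-1,0,0,0,0]
  ]
}}

```text
t: 21.55
ee_pos: [0.5288, -0.1044, 0.0637]
tool_rot: [0.122, -3.124, -0.004]
wrist_force: [-15.9, -0.3, 10.6]
width: -0.0
grip_force: 8.1
```

```bash
python3 - <<'E'
from h import *
tool(); w=shot("w11"); print(handle(w)); print(handle(env.camera("scene")))
E
```

```text
tcp [ 0.5288 -0.1044  0.0637] yaw -175.51 q [-0.23  0.49  0.53  1.77 -0.29  0.98  2.07] w -3.297161377880703e-05 F [-15.9  -0.3  10.6]
(np.int64(142), ((546.9190063476562, -101.86475372314453), (16.44605255126953, 55.47434616088867), 4.597210884094238), array([[ 0.5372, -0.1297,  0.0734],
       [ 0.5547, -0.0766,  0.0902]]))
(np.int64(74), ((543.8954467773438, -105.07460021972656), (12.904820442199707, 65.1439437866211), 6.375911235809326), array([[ 0.5387, -0.1367,  0.0732],
       [ 0.5524, -0.0743,  0.092 ]]))
```

>>> {"fn": "move_arm", "kwargs": {
  "increments": [
    [-1,-0.04,-0.003,0.002,0],
    [-1,-0.1,-0.006,0,0],
    [-1,0,0,0.2,0],
    [-1,0,0,0.24,0],
    [-1,0.1,0,0.2,0],
    [-1,0.2,0,0.1,0],
    [-1,0.2,0,0,0],
    [-1,0.08,0,0,0],
    [-1,0,0,0,0],
    [-1,0,0,0,0]
  ]
}}

```text
t: 22.9
ee_pos: [0.6462, -0.106, 0.2505]
tool_rot: [-0.125, 3.138, -0.0]
wrist_force: [0.9, -0.4, 0.9]
width: -0.0005
grip_force: 0.0
```

```bash
python3 - <<'E'
from h import *
tool(); w=shot("w12"); print(handle(w))
for nm,C0 in [("b",(.611,-.158)),("a",(.602,-.038))]: print(nm,axis(w,np.array(C0),.01))
q=proj(w,[[.56,-.1,.05]])[0]; x=max(int(q[0])-110,0); y=max(int(q[1])-85,0)
save("w12c.png",cv2.resize(w["image"][y:y+170,x:x+220],None,fx=3.5,fy=3.5,interpolation=2))
E
```

```text
tcp [ 0.6462 -0.106   0.2505] yaw -175.42 q [-0.19  0.57  0.57  1.16 -0.3   1.49  1.99] w -0.0004949982674075441 F [ 0.9 -0.4  0.9]
(np.int64(1243), ((548.6129760742188, -101.43766784667969), (17.100265502929688, 63.54433822631836), 4.729006767272949), array([[ 0.5403, -0.1313,  0.0833],
       [ 0.5578, -0.0723,  0.0909]]))
b (array([ 0.61194929, -0.15733427]), 495, 118, np.float64(0.004606182885027261))
a (array([ 0.60235155, -0.03786859]), 498, 174, np.float64(0.00447603554218845))
```

View pics/w12c.png

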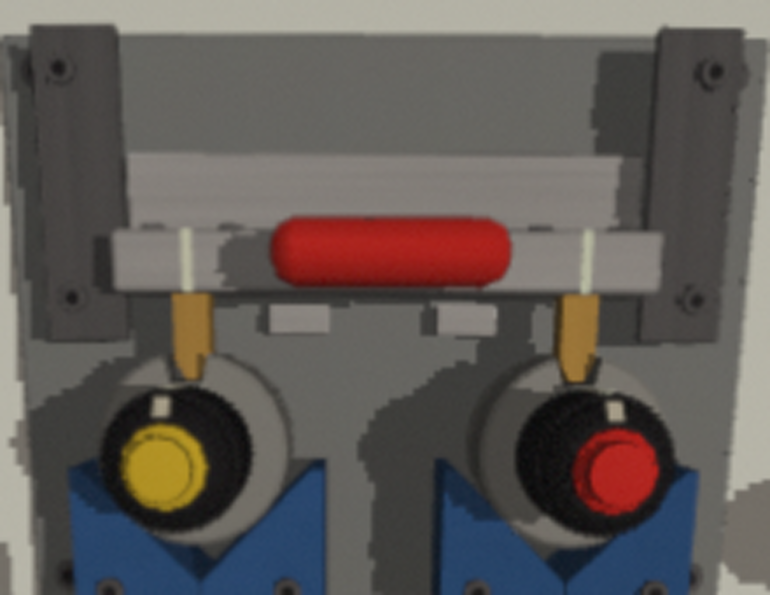

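Both tongues sit in the slots: right at crop (190,365), left at (577,365). Both connectors stand upright in their nests, and the handle at x 0.5486 is about 1 mm short of the computed home of 0.5496, within measuring error. The bar stopped hard there at 16 N, so I take it as home on its stops.

```bash
python3 -c "
from plant import env
print(env.sign_off())"
```

```text
the job is handed in; nothing more can be done
None
```

I handed the job in at about 23 s: both connectors stand upright in their nests with the key bar pushed home and its tongues in both slots; I never touched the side cutter, caliper or marker.

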